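Refit the lid of the wine filter

ROBOT

A 6-joint arm with a two-finger parallel gripper is mounted at the origin on the work surface. World frame = base frame: x ahead of the robot, y to its left, z up, the work surface at z = 0. Lengths are in m, angles in rad, forces in N, time in s.
With the tool pointing down it reaches from about 0.35 to 1 m from the base axis. Payload 7.1 kg.
Tool frame: the origin (TCP) lies at the very end of the fingers, on their centre line; the grasp point (between the pads) lies 19 mm behind it; z points along the fingers, y is the direction in which the jaws open and shut (so a half turn about z gives the same grasp; the last joint's range is limited). The gripper opens to 85 mm and grips with 20 to 120 N. Pads are 22 mm wide; open, the fingers measure 114 mm over their backs; the gripper's body (76 mm by 85 mm) begins 54 mm behind the grasp point. The pads swing forward as they close: fully open they stand 13 mm farther back than shut.
Start: joints at [-1.137, 0.423, 1.63, -0, 1.089, -0.019], TCP at [0.273, -0.562, 0.231] pointing down, gripper open.
Joint ranges: [-3, 3], [-0.9, 2.11], [0.09, 2.58], [-1.31, 4.45], [0.11, 2.69], [-2.54, 2.54]. Speed limits (rad/s): [2.39, 2.39, 3.01, 3.14, 3.14, 3.14].

INTERFACE

Orientations are given as a rotation vector (axis times angle).
In Python, from station import r gives the robot as it stands.
- The arm moves only by the tool jog_arm, never from a script. Its argument "series" is a list that holds one entry, the list of rows, each a list of 6 numbers: the shift along the tool's x, y, z scaled (see below), then the turn, a rotation vector about the tool's x, y, z scaled (see below). A call has 1 to 12 rows; each row shifts and turns the commanded pose from where the row before left it, along the tool's axes as they then stand; what a row does not reach is not made up. The controller multiplies each number of a shift by 0.04 m and each number of a turn by 180 degrees. A row lasts 1/10 s, in which the tool goes at most 50 mm and 8.59 degrees, less where a joint would pass 70% of its speed; a pose out of reach is approached as far as the arm can. A call with a number of a shift or a turn outside -1 to 1 is refused whole. A call with a gripper value outside its range is refused whole. "claw" is the opening, from 0 (shut) to 1 (fully open), set as the call begins (left out, the last holds). The fingers move at their own pace and stop on an object; the grip force is fixed at half the most. Time passes only in rows, so rows that do not move let the fingers close. It gives the time, the measured TCP pose, the force and the opening at its end, in the units of the state.
- r.sense(): the state, without advancing time (a new reading comes with each control period).
- r.get_image(name): name is "scene" or "side" or "wrist"; returns (picture, depth): 480x640x3 uint8, blue, green, red; 480x640 float32, m along the optical axis (not along the pixel's ray), 0 where there is no reading.
- r.camera_info(name): a dict with "mtx" (3x3 intrinsics, pixels), "k1" (the pictures are not rectified: a ray, as slopes to the right and down, at radius r is drawn at 1 + k1 r^2 times it, then the intrinsics apply), "R" (3x3) and "t" (3): a world point X has camera coordinates R X + t; the wrist camera has in their place "mount" (4x4, takes a point from camera to tool coordinates, whose origin is the TCP and whose axes are the flange's). Camera axes: x right, y down, z forward; pixel columns grow to the right and rows downward; lengths in m; the calibration is good to about 2 mm. A picture is of the moment at which its call begins: read the wrist's pose just before it. camera_info takes no time and is no camera call.
- r.finish_job(): hands the job in, once; it reports no verdict.
Trained networks look in the newest picture that a camera, given by its name, has taken for a name from the list of things; names that differ only in an ending like _2 or _b are one class to them, and where a whole thing is asked for, a point or a joint stands for the part that bears it (a point fixed in the world has none). Each returns a list of dicts, best first, with "p" (0 to 1); they miss things now and then, are a little off and sometimes report something else, mostly with a low value. They report only what shows in the picture. A call takes as long as a camera call. They do not tell look-alikes from the thing itself.
- r.boxes_of(thing, camera): "extent" ([left, top, width, height] as shares, 0 to 1, of the picture: columns of its width, rows of its height, round what is visible of it).
The state is a dict: "t": time; "q": joint angles; "qd": joint speeds; "joint_torque": joint torques, N m; "tool_pos": TCP position; "tcp_rot": TCP orientation; "ft_force": force on the tool from outside, world axes, zero at the start; "wrist_torque": the same for the moment, N m; "grip_width": finger opening in m.
Only numpy, scipy, OpenCV 4.12 (cv2) and the standard library are available. Lean on these libraries where they do the work, as an engineer would, in place of code of your own. Each camera call takes 0.05 s, during which the arm holds its last target.

TASK

Pick up the steel lid from the rubber mat by its blue grip and close the wine filter with it: turn the lid until all four of its holes line up with the four brass studs, then slide it down gently until it lies flat and fully home on the filter, and let go. Feel your way with a light push, a kilo or so, and never force or wedge the lid hard on the filter or its studs (stay well below 80 N). Do not disturb the wine glasses or the bottle.

Things in the scene. Friction and masses are not known exactly. Their poses are not given: they have to be found in the camera images.
- lid: Steel filter lid: flat disc 120 mm across, 6 mm thick, 0.35 to 0.55 kg, with four through holes of 11.5 mm diameter, centres 45 mm from its axis, at 45, 135, 225 and 315 degrees from its x axis. A blue upright grip stands in its middle. Origin: centre of the underside, z up along its axis. At the start it lies flat on the mat, grip upward.
- lid_grip (a point): The middle of the lid's blue upright grip, 36 mm above the lid's underside on its axis; axes as the lid's. The grip is 46 mm long along x, 14 mm thick along y (the sides to pinch), and its top lies 55.5 mm above the lid's underside. A low dark boss, 40 mm across and 3 mm high, surrounds its foot.
- filter: Fixed stainless filter housing: upright, round, 136 mm across, 100 mm high, with a level pipe stub on two opposite sides (along its x axis, out to 88 mm from the axis, 45 mm above the table). On its flat top flange lies a dark ring carrying four upright brass studs. Origin: centre of its foot on the table, z up.
- filter_seat (a point): Centre of the filter's top flange, 100 mm above the table, axes as the filter's; the lid's origin comes here when fully home, and 13 mm higher when it rests on the stud tips. The dark ring (flush with the flange) is left turned at an unknown angle; it is too stiff for a light touch to turn. Any of the four quarter-turn fits will do.
- stud_tips (a point): Point on the filter's axis level with the stud tips, 13 mm above the flange, axes as the filter's. Studs: 8 mm in diameter, top 3 mm tapered to 5 mm, centres 45 mm from the axis, 90 degrees apart. They stand up to 35 degrees either way from 45, 135, 225 and 315 degrees to the filter's x axis; no reading tells it: look, or feel by turning the lid in light contact.
- mat: The fixed black rubber mat the lid lies on, 170 mm square, 6 mm thick; origin at the centre of its underside.
- glass_a: A wine glass standing upside down, 197 mm high, 84 mm across; origin at the centre of its rim on the table. Leave it alone.
- glass_b: A second such wine glass. Leave it alone.
- glass_c: A third such wine glass. Leave it alone.
- wine_bottle: A green wine bottle with a red cap, 290 mm high, 74 mm across; origin at the centre of its underside. Leave it alone.
Not all that is in view belongs to the job. Leave any pink look-alike of the filter alone.

How it is judged:
By the outcome, as a careful person would: the job done as asked, in the order asked, and still so for the second after the job is handed in, with the robot touching nothing.
It also fails if it takes over 72 s, if anything falls off the work surface, if the arm or the gripper's body presses on something with over 40 N, if the wrist force passes 120 N, or if a joint passes its speed limit or range.

## Working session

There is one attempt and no reset: what is moved stays moved. The work goes in short steps, Python scripts to look and compute and a tool call to move; the robot and the scene stay as the last step left them, time stands still between calls to the robot, and variables do not carry over. Pictures are saved under pics/ and viewed, and the job is handed in when it is done.

Besides the shell and the picture viewer there is one more tool, called after "Emit:" as name(argument=value, ...) on one line, values as JSON. jog_arm: Moves the arm, as the interface text tells. Its arguments: {"type":"object","properties":{"series":{"type":"array","items":{"type":"array","items":{"type":"array","items":{"type":"number","minimum":-1,"maximum":1}}}},"claw":{"type":"number"}},"required":["series"]}

```bash
ls; mkdir -p pics; cat > h.py <<'E'
import numpy as np, cv2
from station import r
from scipy.spatial.transform import Rotation as Rn
def snap(n,fn):
    s=r.sense(); im,d=r.get_image(n); cv2.imwrite('pics/'+fn+'.png',im); np.savez('pics/'+fn+'.npz',im=im,d=d,pos=s['tool_pos'],rot=s['tcp_rot']); return im,d,s
def cam(n,s=None):
    c=r.camera_info(n); K=np.array(c['mtx']); k1=c['k1']
    if n=='wrist':
        M=np.array(c['mount']); T=np.eye(4); T[:3,:3]=Rn.from_rotvec(s['tcp_rot']).as_matrix(); T[:3,3]=s['tool_pos']
        W=T@M
    else:
        R=np.array(c['R']); t=np.array(c['t']); W=np.eye(4); W[:3,:3]=R.T; W[:3,3]=-R.T@t
    return K,k1,W
def rays(uv,K,k1):
    D=np.array([k1,0,0,0,0.])
    return cv2.undistortPoints(np.array(uv,float).reshape(-1,1,2),K,D).reshape(-1,2)
def px2w(uv,depth,K,k1,W):
    a=rays(uv,K,k1); z=np.array(depth,float).reshape(-1,1)
    P=np.hstack([a*z,z]); return P@W[:3,:3].T+W[:3,3]
def px_plane(uv,zw,K,k1,W):
    a=rays(uv,K,k1); d=np.hstack([a,np.ones((len(a),1))])@W[:3,:3].T; o=W[:3,3]
    return o+d*((zw-o[2])/d[:,2])[:,None]
def w2px(X,K,k1,W):
    Xc=(np.array(X,float).reshape(-1,3)-W[:3,3])@W[:3,:3]
    p,_=cv2.projectPoints(Xc,np.zeros(3),np.zeros(3),K,np.array([k1,0,0,0,0.])); return p.reshape(-1,2)
E
python3 - <<'E'
from h import *
np.set_printoptions(precision=4,suppress=True)
print(r.sense())
for n in ['scene','side','wrist']:
    snap(n,n+'0'); print(n,r.camera_info(n))
    for th in ['lid','filter']: print(th,[(x['p'],np.round(np.array(x['extent'])*[640,480,640,480])) for x in r.boxes_of(th,n)])
a=[cv2.imread(f'pics/{n}0.png') for n in ['scene','side','wrist']]
E
```

```text
pics
{'t': 0.0, 'q': array([-1.137 ,  0.4239,  1.6307,  0.    ,  1.0886, -0.019 ]), 'qd': array([-0.0018,  0.    , -0.0008,  0.0007,  0.0006, -0.0016]), 'joint_torque': array([ -0.0011, -55.7392, -28.1748,  -0.0001,   0.0074,  -0.    ]), 'tool_pos': array([ 0.2732, -0.5615,  0.2305]), 'tcp_rot': array([-3.0599, -0.7048,  0.0005]), 'ft_force': array([ 0.1087, -0.7073, -0.4104]), 'wrist_torque': array([-0.0115,  0.0674,  0.0155]), 'grip_width': 0.08496450543759881}
scene {'mtx': array([[436.2903,   0.    , 319.5103],
       [  0.    , 436.2903, 238.1027],
       [  0.    ,   0.    ,   1.    ]]), 'k1': -0.061429068253000964, 'R': array([[-0.6767,  0.7361,  0.0105],
       [ 0.3915,  0.3719, -0.8417],
       [-0.6235, -0.5655, -0.5399]]), 't': array([ 0.225 , -0.1604,  1.3207])}
lid [(0.64, array([296., 271.,  61.,  47.]))]
filter [(0.97, array([113., 207.,  75.,  77.])), (0.94, array([252., 151.,  50.,  49.])), (0.8, array([189., 179.,  68.,  62.])), (0.58, array([370., 196.,  72.,  73.])), (0.55, array([285., 182.,  70.,  60.]))]
side {'mtx': array([[584.8062,   0.    , 321.1094],
    
[... 264 characters left out ...]
.88, array([274., 271.,  45.,  37.])), (0.48, array([257., 262.,  77.,  55.]))]
filter [(0.82, array([296., 155.,  64.,  52.])), (0.72, array([379., 145.,  64.,  60.])), (0.61, array([219., 154.,  68.,  54.])), (0.61, array([343., 192.,  71.,  65.])), (0.58, array([368., 251.,  76.,  71.]))]
wrist {'mtx': array([[366.1832,   0.    , 323.8849],
       [  0.    , 366.1832, 241.9523],
       [  0.    ,   0.    ,   1.    ]]), 'k1': 0.024081162335832507, 'mount': array([[-0.0007, -0.963 , -0.2693,  0.0675],
       [ 1.    , -0.0009,  0.0006, -0.0004],
       [-0.0008, -0.2693,  0.963 , -0.1421],
       [ 0.    ,  0.    ,  0.    ,  1.    ]])}
lid []
filter [(0.89, array([  0.,   1.,  65., 130.]))]
```

View pics/scene0.png

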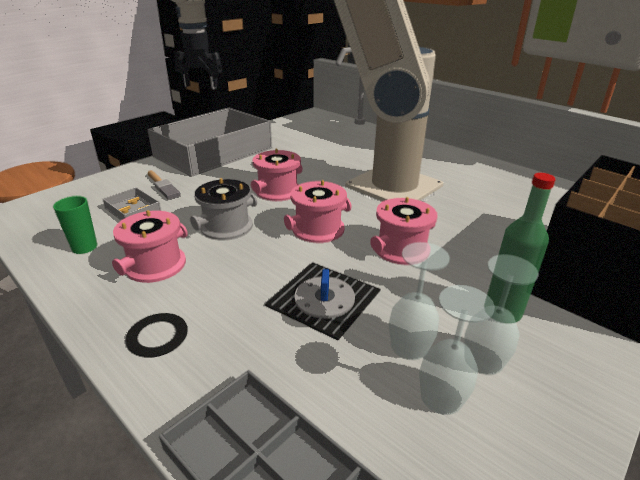

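View pics/side0.png

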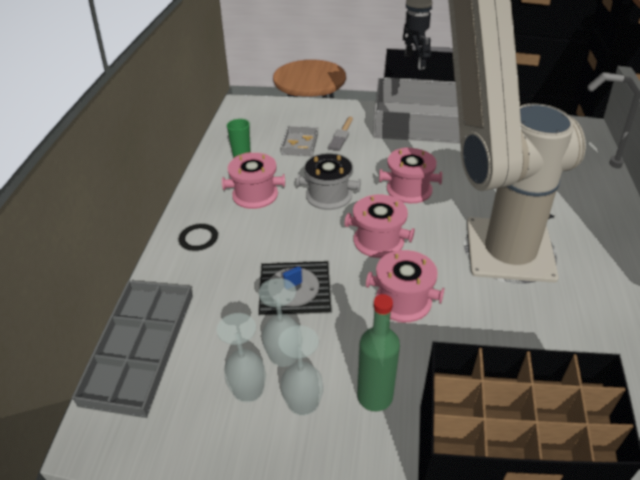

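View pics/wrist0.png

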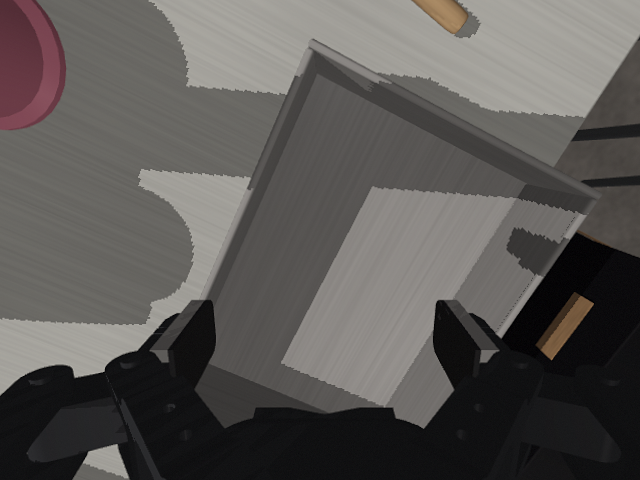

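The scene picture shows one grey steel filter at (224,208). The look-alikes are pink filters at (150,245), (277,175), (319,210) and (406,230). The lid with the blue grip lies on the black mat at (325,295), and the flat black ring at (157,334) isn't a lid. I choose the grey filter and the lid with the blue grip. In the side view they are at (329,180) and (290,285).

```bash
python3 - <<'E'
from h import *
np.set_printoptions(precision=4,suppress=True)
A={n:np.load(f'pics/{n}0.npz') for n in ['scene','side']}
for n,w in [('scene',{'filter':(224,190),'lid':(325,295),'seatring':(222,190)}),('side',{'filter':(329,167),'lid':(294,288)})]:
    K,k1,W=cam(n); d=A[n]['d']
    for k,(u,v) in w.items():
        print(n,k,px2w([(u,v)],[d[v,u]],K,k1,W), 'h113/100:',px_plane([(u,v)],0.1,K,k1,W))
# steel lid: pointcloud around the lid
for n in ['scene','side']:
    K,k1,W=cam(n); d=A[n]['d']; im=A[n]['im'].astype(int)
    vv,uu=np.mgrid[0:480,0:640]; P=px2w(np.c_[uu.ravel(),vv.ravel()],d.ravel(),K,k1,W)
    b=im.reshape(-1,3); ok=d.ravel()>0
    blue=ok&(b[:,0]>90)&(b[:,0]>b[:,2]*1.8)&(b[:,0]>b[:,1]*1.5)
    m=blue&(uu.ravel()>230)&(uu.ravel()<380)&(vv.ravel()>240)
    print(n,'blue',m.sum(),np.median(P[m],0),P[m].min(0),P[m].max(0))
    if m.sum()>5:
        top=m&(P[:,2]>0.052); print('top',P[top].mean(0),np.linalg.svd(P[top][:,:2]-P[top][:,:2].mean(0))[2][0] if top.sum()>3 else '')
c=A['scene']['im'];a=cv2.resize(c[150:340,170:400],None,fx=3,fy=3,interpolation=cv2.INTER_CUBIC); cv2.imwrite('pics/crop1.png',a)
c=A['side']['im'];a=cv2.resize(c[130:330,220:400],None,fx=3,fy=3,interpolation=cv2.INTER_CUBIC); cv2.imwrite('pics/crop2.png',a)
E
```

```text
scene filter [[ 0.4919 -0.1699  0.1019]] h113/100: [[ 0.4897 -0.1731  0.1   ]]
scene lid [[0.5535 0.217  0.0333]] h113/100: [[0.6132 0.2692 0.1   ]]
scene seatring [[ 0.4961 -0.172   0.1027]] h113/100: [[ 0.493  -0.1767  0.1   ]]
side filter [[ 0.4949 -0.1688  0.1015]] h113/100: [[ 0.4952 -0.171   0.1   ]]
side lid [[0.4945 0.3786 0.1966]] h113/100: [[0.5145 0.2886 0.1   ]]
scene blue 134 [0.5407 0.2071 0.0606] [0.4579 0.1405 0.0042] [0.5552 0.2196 0.0637]
top [0.5381 0.2029 0.061 ] [0.7627 0.6467]
side blue 220 [0.5315 0.2009 0.054 ] [0.5181 0.1337 0.0093] [0.5563 0.2181 0.0652]
top [0.5361 0.202  0.0593] [0.7644 0.6448]
```

View pics/crop1.png

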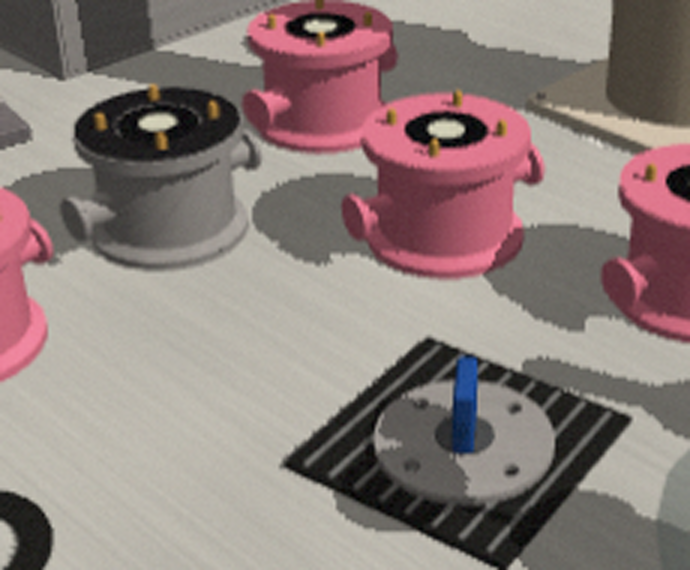

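View pics/crop2.png

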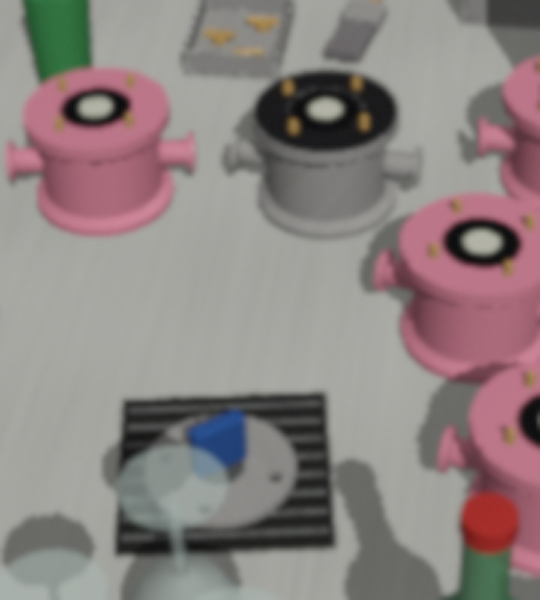

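```bash
python3 - <<'E'
from h import *
np.set_printoptions(precision=3,suppress=True)
for n,p in [('scene',[(425,257),(468,301),(512,272)]),('side',[(278,292),(237,325),(298,341)])]:
    K,k1,W=cam(n); print(n,px_plane(p,0.195,K,k1,W)[:,:2].tolist())
for n,p in [('scene',[(543,181)]),('side',[(383,303)])]:
    K,k1,W=cam(n); print('bottle',px_plane(p,0.285,K,k1,W)[:,:2])
for n in ['scene','side']:
  K,k1,W=cam(n)
  for fx,fy in [(0.495,-0.17)]: print(n,w2px([[fx,fy,.1],[.537,.202,.06],[.537,.202,.012]],K,k1,W))
# stud analysis: brass pixels back-projected on plane z=.113
for n,(u0,u1,v0,v1) in {'scene':(190,255,175,205),'side':(300,360,150,185)}.items():
    z=np.load(f'pics/{n}0.npz');K,k1,W=cam(n);im=z['im'][v0:v1,u0:u1].astype(int)
    m=((im[...,2]-im[...,0])>50).astype(np.uint8)
    nn,l,st,c=cv2.connectedComponentsWithStats(m)
    for i in range(1,nn):
        if st[i,4]<4: continue
        P=px_plane([(c[i][0]+u0,c[i][1]+v0)],.107,K,k1,W)[0]; print(n,st[i,4],c[i]+[u0,v0],P[:2])
E
```

```text
scene [[0.5273277126307447, 0.39502862321175364], [0.5768199067507679, 0.491360149905704], [0.471981239908822, 0.5096830467198596]]
side [[0.5236404583419727, 0.3911662748890301], [0.5831845668735036, 0.48164460469209147], [0.4663437249640966, 0.5043463868969741]]
bottle [[0.33  0.482]]
bottle [[0.322 0.478]]
scene [[222.998 191.11 ]
 [325.182 276.795]
 [324.755 295.964]]
side [[329.024 167.205]
 [291.488 272.089]
 [292.568 286.432]]
scene 14 [220.929 180.143] [ 0.469 -0.212]
scene 15 [240.867 185.933] [ 0.456 -0.149]
scene 16 [203.125 190.125] [ 0.533 -0.197]
scene 21 [223.429 196.571] [ 0.52  -0.134]
side 13 [315.615 158.615] [ 0.536 -0.197]
side 13 [338.385 157.385] [ 0.474 -0.21 ]
side 15 [317.267 171.333] [ 0.523 -0.137]
side 15 [341. 170.] [ 0.46 -0.15]
```

The lid grip is at about (0.537, 0.202), with its long axis at about 40°. The filter is at about (0.496, -0.173), with its studs at about 57° mod 90. Next I fly above the lid at the present height.

Emit:
jog_arm(series=[[[0.4, -0.4, 0, 0, 0, 0], [0.7, -0.7, 0, 0, 0, 0], [0.72, -0.72, 0, 0, 0, 0], [0.72, -0.72, 0, 0, 0, 0], [0.72, -0.72, 0, 0, 0, 0], [0.72, -0.72, 0, 0, 0, 0], [0.72, -0.72, 0, 0, 0, 0], [0.72, -0.72, 0, 0, 0, 0], [0.72, -0.72, 0, 0, 0, 0], [0.72, -0.72, 0, 0, 0, 0], [0.72, -0.72, 0, 0, 0, 0], [0.72, -0.72, 0, 0, 0, 0]]], claw=1)

```text
t: 1.65
tool_pos: [0.4271, -0.1167, 0.2316]
tcp_rot: [3.061, 0.705, 0.001]
ft_force: [0.9, 0.3, -0.2]
grip_width: 0.0854
```

Emit:
jog_arm(series=[[[0.72, -0.72, 0, 0, 0, 0], [0.72, -0.72, 0, 0, 0, 0], [0.72, -0.72, 0, 0, 0, 0], [0.72, -0.72, 0, 0, 0, 0], [0.72, -0.72, 0, 0, 0, 0], [0.72, -0.72, 0, 0, 0, 0], [0.72, -0.72, 0, 0, 0, 0], [0.5, -0.5, 0, 0, 0, 0], [0.3, -0.3, 0, 0, 0, -0.025], [0, 0, 0, 0, 0, -0.03], [0, 0, 0, 0, 0, -0.02], [0, 0, 0, 0, 0, 0]]])

```text
t: 2.85
tool_pos: [0.5345, 0.1943, 0.2313]
tcp_rot: [-2.957, -1.062, 0.0]
ft_force: [-0.1, 0.4, -0.0]
grip_width: 0.0856
```

```bash
python3 - <<'E'
from h import *
im,d,s=snap('wrist','w1'); print(s)
print(Rn.from_rotvec(s['tcp_rot']).as_matrix())
E
```

```text
{'t': 2.85, 'q': array([3.27702496e-01, 3.41278564e-01, 1.75628630e+00, 9.49113696e-06,
       1.04415861e+00, 1.20912976e+00]), 'qd': array([-0.00706885, -0.0038806 ,  0.0020478 ,  0.00124352,  0.00036321,
        0.067537  ]), 'joint_torque': array([ 2.35756254e-01, -4.95501387e+01, -2.73387194e+01,  6.09736613e-03,
       -4.21210236e-03, -6.82947189e-01]), 'tool_pos': array([0.53453738, 0.1942927 , 0.23125094]), 'tcp_rot': array([-2.95680347e+00, -1.06153289e+00,  2.05238375e-04]), 'ft_force': array([-0.14714693,  0.43426061, -0.04009768]), 'wrist_torque': array([-0.0168337 , -0.01391262, -0.01885969]), 'grip_width': 0.08556736747682372}
[[ 7.71650505e-01  6.36046761e-01 -1.26496842e-04]
 [ 6.36046762e-01 -7.71650513e-01 -3.43375561e-05]
 [-1.19451645e-04 -5.39613146e-05 -9.99999991e-01]]
```

View pics/w1.png

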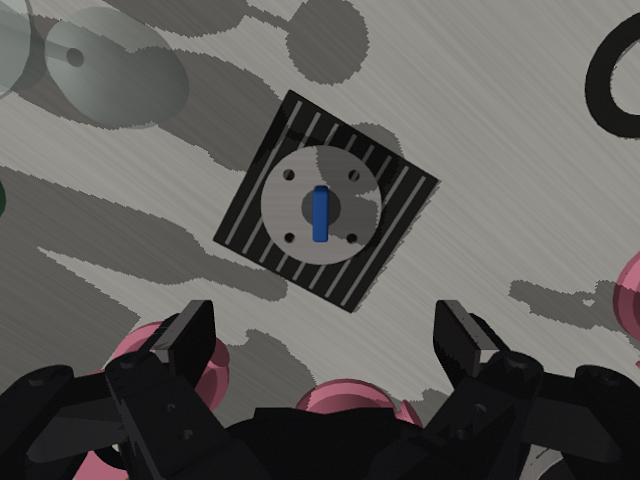

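The wrist view shows the lid centred at about (321,206). The blue grip is almost upright in the picture, and the holes are at (289,175), (354,175), (290,238) and (351,238). Next I measure it closely.

```bash
cat > meas.py <<'E'
from h import *
np.set_printoptions(precision=4,suppress=True)
def lid(fn):
    z=np.load(f'pics/{fn}.npz'); s={'tool_pos':z['pos'],'tcp_rot':z['rot']}
    K,k1,W=cam('wrist',s); im=z['im'].astype(int); d=z['d']
    vv,uu=np.mgrid[0:480,0:640]; P=px2w(np.c_[uu.ravel(),vv.ravel()],d.ravel(),K,k1,W).reshape(480,640,3)
    m=(im[...,0]>90)&(im[...,0]>im[...,2]*1.8)&(im[...,0]>im[...,1]*1.3)&(d>0)
    t=m&(P[...,2]>np.percentile(P[m][:,2],90)-.004)
    Q=P[t]; c,sz,ang=cv2.minAreaRect((Q[:,:2]*1000).astype(np.float32))
    pc=np.linalg.svd(Q[:,:2]-Q[:,:2].mean(0),full_matrices=False)[2][0]
    print('grip top n',t.sum(),'mean',Q.mean(0),'rect',c,sz,ang,'pca yaw',np.degrees(np.arctan2(pc[1],pc[0])))
    x=Rn.from_rotvec(z['rot']).as_matrix()[:,0]; print('tool x yaw',np.degrees(np.arctan2(x[1],x[0])),z['pos'])
    return P,m,K,k1,W,z
E
python3 - <<'E'
from meas import *
P,m,K,k1,W,z=lid('w1')
im=z['im']; g=cv2.cvtColor(im,cv2.COLOR_BGR2GRAY)
# lid disc surface height
print('disc z',P[230,270:280,2],P[190,360:366,2], 'mat',P[120,295])
H=[]
for (u,v) in [(289,175),(354,175),(290,238),(351,238)]:
    w=g[v-9:v+10,u-9:u+10].astype(float); b=np.median(w); wt=np.clip(b-15-w,0,None); yy,xx=np.mgrid[-9:10,-9:10]
    wt[(xx**2+yy**2)>64]=0
    c=[u+(wt*xx).sum()/wt.sum(),v+(wt*yy).sum()/wt.sum()]; p=px_plane([c],.0105,K,k1,W)[0]; H.append(p[:2]); print(c,p)
H=np.array(H); c=H.mean(0); dd=H-c; print('centre',c,np.linalg.norm(dd,axis=1),np.degrees(np.arctan2(dd[:,1],dd[:,0]))%90)
E
```

```text
grip top n 672 mean [0.5344 0.1999 0.0606] rect (533.992919921875, 199.34324645996094) (44.378021240234375, 11.381682395935059) 38.971923828125 pca yaw -141.3109298698745
tool x yaw 39.49766451638988 [0.5345 0.1943 0.2313]
disc z [0.0109 0.0113 0.0118 0.0112 0.0115 0.0115 0.0101 0.0109 0.0112 0.012 ] [0.0116 0.0112 0.0106 0.0122 0.0118 0.0118] mat [0.5826 0.2698 0.0068]
[np.float64(288.7831572769953), np.float64(174.72593896713616)] [0.539  0.2429 0.0105]
[np.float64(352.64580369843526), np.float64(174.7335229966809)] [0.5787 0.1947 0.0105]
[np.float64(288.8717701813513), np.float64(237.19868399935805)] [0.4892 0.2039 0.0105]
[np.float64(351.3027094363127), np.float64(237.67081905948302)] [0.5295 0.1542 0.0105]
centre [0.5341 0.1989] [0.0442 0.0448 0.0452 0.045 ] [83.6355 84.5536 83.6241 84.1253]
```

Emit:
jog_arm(series=[[[0.08, -0.1, 0.3, 0, 0, 0.003], [0, 0, 0.7, 0, 0, 0], [0, 0, 0.8, 0, 0, 0], [0, 0, 0.8, 0, 0, 0], [0, 0, 0.8, 0, 0, 0], [0, 0, 0.5, 0, 0, 0], [0, 0, 0, 0, 0, 0], [0, 0, 0, 0, 0, 0]]])

```text
t: 3.7
tool_pos: [0.5344, 0.1992, 0.075]
tcp_rot: [-2.963, -1.045, 0.001]
ft_force: [0.2, 0.4, 0.2]
grip_width: 0.0855
```

```bash
python3 - <<'E'
from meas import *
snap('wrist','w2'); lid('w2'); print(r.sense()['ft_force'])
E
```

```text
grip top n 2379 mean [0.5361 0.2004 0.0607] rect (534.5947265625, 199.54571533203125) (45.01608657836914, 12.83165454864502) 38.41298294067383 pca yaw -139.61739012398255
tool x yaw 38.846283428007354 [0.5344 0.1992 0.075 ]
[0.568  0.2029 0.698 ]
```

View pics/w2.png

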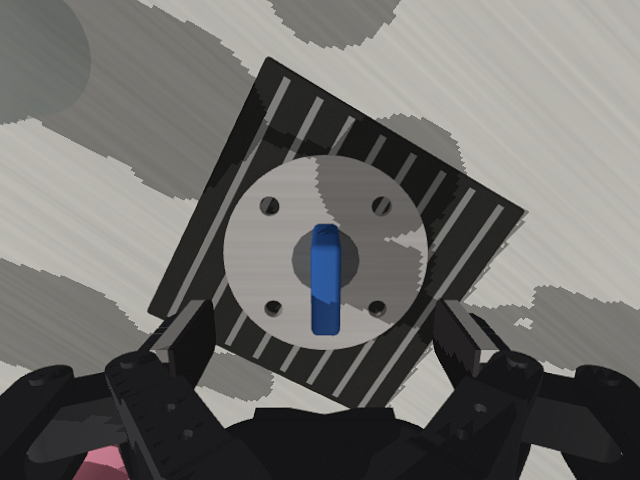

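The grip at (326,280) lies midway between the fingers and parallel to the pads. I go down and close.

Emit:
jog_arm(series=[[[0, 0, 0.5, 0, 0, 0], [0, 0, 0.5, 0, 0, 0], [0, 0, 0.28, 0, 0, 0], [0, 0, 0, 0, 0, 0], [0, 0, 0, 0, 0, 0]]])

```text
t: 4.25
tool_pos: [0.5351, 0.1994, 0.0249]
tcp_rot: [-2.962, -1.046, -0.002]
ft_force: [0.3, 0.2, -0.2]
grip_width: 0.0852
```

Emit:
jog_arm(series=[[[0, 0, 0, 0, 0, 0], [0, 0, 0, 0, 0, 0], [0, 0, 0, 0, 0, 0], [0, 0, 0, 0, 0, 0], [0, 0, 0, 0, 0, 0], [0, 0, 0, 0, 0, 0], [0, 0, 0, 0, 0, 0], [0, 0, 0, 0, 0, 0], [0, 0, 0, 0, 0, 0], [0, 0, 0, 0, 0, 0]]], claw=0)

```text
t: 5.25
tool_pos: [0.5347, 0.1992, 0.0244]
tcp_rot: [2.962, 1.046, 0.001]
ft_force: [-1.0, -0.2, 5.4]
grip_width: 0.0135
```

Emit:
jog_arm(series=[[[0, 0, -0.2, 0, 0, 0], [0, 0, -0.4, 0, 0, 0], [0, 0, -0.7, 0, 0, 0], [0, 0, -0.9, 0, 0, 0], [0, 0, -0.9, 0, 0, 0], [0, 0, -0.9, 0, 0, 0], [0, 0, -0.7, 0, 0, 0], [0, 0, -0.4, 0, 0, 0], [0, 0, 0, 0, 0, 0], [0, 0, 0, 0, 0, 0]]])

```text
t: 6.25
tool_pos: [0.5339, 0.199, 0.2281]
tcp_rot: [-2.962, -1.046, 0.0]
ft_force: [-0.6, 0.1, -4.4]
grip_width: 0.0134
```

```bash
python3 - <<'E'
from meas import *
snap('wrist','w3'); lid('w3'); s=r.sense();print(s['ft_force'],s['wrist_torque'],s['grip_width'])
E
```

```text
grip top n 1727 mean [0.5442 0.2081 0.2643] rect (539.4690551757812, 205.04464721679688) (28.289953231811523, 12.290546417236328) 38.474124908447266 pca yaw -128.20246754135587
tool x yaw 38.904037038942924 [0.5339 0.199  0.2281]
[-0.663  -0.3124 -4.8233] [-0.0017  0.0156 -0.0151] 0.013432573225790312
```

View pics/w3.png

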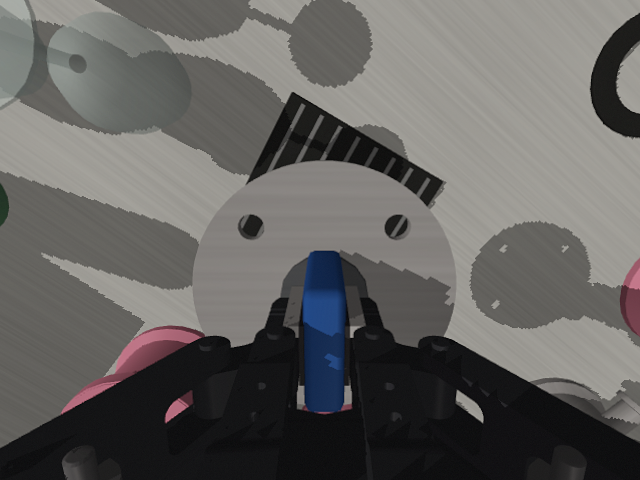

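The lid is held with a slip-free look, and two holes are visible at (251,227) and (398,227). I move to a standoff next to the filter and turn.

Emit:
jog_arm(series=[[[-0.2, 0.11, 0, 0, 0, 0], [-0.5, 0.27, 0, 0, 0, 0], [-0.8, 0.44, 0, 0, 0, 0], [-0.9, 0.49, 0, 0, 0, 0], [-0.9, 0.49, 0, 0, 0, 0], [-0.9, 0.49, 0, 0, 0, 0], [-0.9, 0.49, 0, 0, 0, 0], [-0.9, 0.49, 0, 0, 0, 0], [-0.9, 0.49, 0, 0, 0, 0], [-0.9, 0.49, 0, 0, 0, 0], [-0.8, 0.44, 0, 0, 0, 0], [-0.5, 0.27, 0, 0, 0, 0]]])

```text
t: 7.5
tool_pos: [0.3736, -0.1855, 0.2272]
tcp_rot: [-2.962, -1.043, 0.003]
ft_force: [0.3, 0.1, -4.3]
grip_width: 0.0133
```

Emit:
jog_arm(series=[[[-0.4, 0.22, 0, 0, 0, 0.01], [0, 0, 0, 0, 0, 0.02], [0, 0, 0, 0, 0, 0.03], [0, 0, 0, 0, 0, 0.03], [0, 0, 0, 0, 0, 0.03], [0, 0, 0, 0, 0, 0.018], [0, 0, 0, 0, 0, 0.01], [0, 0, 0, 0, 0, 0], [0, 0, 0, 0, 0, 0], [0, 0, 0, 0, 0, 0]]])

```text
t: 8.5
tool_pos: [0.3685, -0.2006, 0.2278]
tcp_rot: [-3.123, -0.336, 0.001]
ft_force: [0.5, -0.1, -4.5]
grip_width: 0.013
```

```bash
python3 - <<'E'
from meas import *
snap('wrist','w4'); s=r.sense();print(s['tool_pos'],s['tcp_rot'],s['ft_force'],s['grip_width'])
E
```

```text
[ 0.3687 -0.2007  0.2279] [-3.1232 -0.3363  0.0007] [ 0.2752 -0.3146 -4.7387] 0.01308053986143879
```

View pics/w4.png

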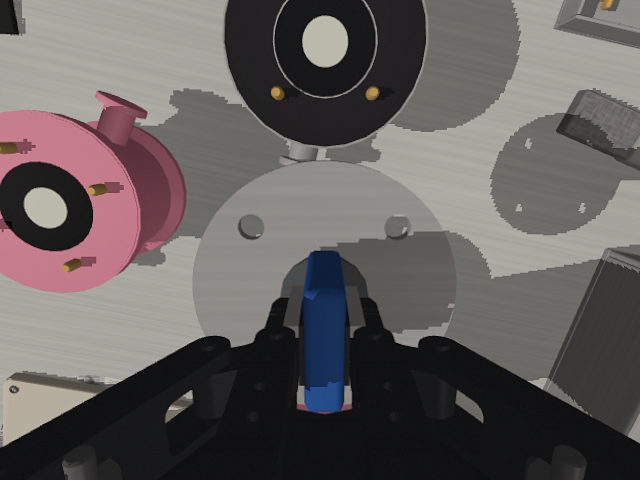

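The picture shows the grey filter's near studs at (278,93) and (372,93). The far pair is out of frame, so I back off 35 mm for a second view of all four.

Emit:
jog_arm(series=[[[-0.3, 0, 0, 0, 0, 0], [-0.4, 0, 0, 0, 0, 0], [-0.2, 0, 0, 0, 0, 0], [0, 0, 0, 0, 0, 0], [0, 0, 0, 0, 0, 0]]])

```text
t: 9.05
tool_pos: [0.3337, -0.2087, 0.2284]
tcp_rot: [3.123, 0.334, 0.001]
ft_force: [0.2, 0.4, -5.7]
grip_width: 0.0133
```

```bash
cat > studs.py <<'E'
from meas import *
def comps(im,v1):
    i=im[:v1].astype(int); m=((i[...,2]-i[...,0])>60)&((i[...,1]-i[...,0])>25); m=m.astype(np.uint8)
    m=cv2.morphologyEx(m,cv2.MORPH_CLOSE,np.ones((3,3)))
    n,l,st,c=cv2.connectedComponentsWithStats(m); return [(c[k],st[k],(l==k)) for k in range(1,n) if st[k,4]>40]
def load(fn):
    z=np.load(f'pics/{fn}.npz'); s={'tool_pos':z['pos'],'tcp_rot':z['rot']}; return z,*cam('wrist',s)
E
python3 - <<'E'
from studs import *
snap('wrist','w5'); s=r.sense();print(s['tool_pos'],s['tcp_rot'])
for fn in ['w4','w5']:
    z,K,k1,W=load(fn)
    for c,st,_ in comps(z['im'],200):
        if 200<c[0]<440: print(fn,c,st,px_plane([c],.113,K,k1,W)[0,:2])
    print('flange depth z',[px2w([(u,v)],[z['d'][v,u]],K,k1,W)[0,2] for u,v in [(325,130),(325,40),(250,60)]])
    # held lid holes & outer ellipse in tool frame
    T=np.eye(4);T[:3,:3]=Rn.from_rotvec(z['rot']).as_matrix();T[:3,3]=z['pos']
    print('lid disc z',[px2w([(u,v)],[z['d'][v,u]],K,k1,W)[0,2]-z['pos'][2] for u,v in [(325,190),(230,260),(300,240)]])
E
```

```text
[ 0.334  -0.2087  0.2284] [3.1231 0.3347 0.0013]
w4 [276.5041  93.0826] [271  87  13  13 121] [ 0.456  -0.1499]
w4 [371.6279  92.9225] [366  87  13  13 129] [ 0.4693 -0.2104]
flange depth z [np.float64(0.09920140132348237), np.float64(0.10036132828413258), np.float64(0.09973467215685294)]
lid disc z [np.float64(-0.013313805068385476), np.float64(-0.01236932094039328), np.float64(-0.013073454776465043)]
w5 [272.4309  32.6748] [268  25  11  17 123] [ 0.4553 -0.1495]
w5 [372.5192  32.7628] [367  25  12  17 156] [ 0.4685 -0.2107]
flange depth z [np.float64(-0.0007839659841687996), np.float64(0.10003220009403024), np.float64(-0.0005709223924921236)]
lid disc z [np.float64(-0.014335740812218611), np.float64(-0.012587136819498718), np.float64(-0.01383243667095646)]
```

View pics/w5.png

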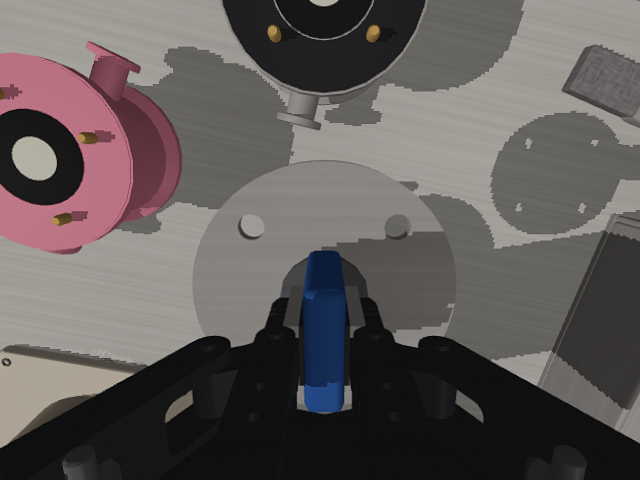

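My direction was wrong: the filter moved up and out of the frame. I go forward 60 mm instead.

Emit:
jog_arm(series=[[[0.3, 0, 0, 0, 0, 0], [0.5, 0, 0, 0, 0, 0], [0.5, 0, 0, 0, 0, 0], [0.25, 0, 0, 0, 0, 0], [0, 0, 0, 0, 0, 0], [0, 0, 0, 0, 0, 0]]])

```text
t: 9.7
tool_pos: [0.394, -0.1948, 0.2278]
tcp_rot: [-3.123, -0.337, 0.002]
ft_force: [0.5, 0.1, -4.8]
grip_width: 0.0133
```

```bash
python3 - <<'E'
from studs import *
snap('wrist','w6'); s=r.sense();print(s['tool_pos'],s['tcp_rot'])
for fn in ['w6']:
    z,K,k1,W=load(fn); Q={}
    for zz in (.105,.108,.111,.113):
        Q[zz]=np.array([px_plane([c],zz,K,k1,W)[0,:2] for c,st,_ in comps(z['im'],200) if 200<c[0]<440])
        dd=Q[zz]-Q[zz].mean(0); print(zz,Q[zz].mean(0),np.linalg.norm(dd,axis=1),np.degrees(np.arctan2(dd[:,1],dd[:,0]))%90)
    print([c for c,_,_ in comps(z['im'],200)])
cv2.imwrite('pics/w6c.png',cv2.resize(z['im'][0:260,180:470],None,fx=2.3,fy=2.3,interpolation=cv2.INTER_CUBIC))
E
```

```text
[ 0.3937 -0.1949  0.2278] [-3.123  -0.3361  0.0018]
0.105 [ 0.4947 -0.1732] [0.045  0.0453 0.0454 0.045 ] [57.028  57.1469 57.1278 57.196 ]
0.108 [ 0.4943 -0.1733] [0.0445 0.0448 0.0449 0.0445] [57.028  57.1469 57.1278 57.196 ]
0.111 [ 0.4939 -0.1734] [0.044  0.0443 0.0444 0.044 ] [57.028  57.1469 57.1278 57.196 ]
0.113 [ 0.4937 -0.1735] [0.0436 0.0439 0.0441 0.0436] [57.028  57.1469 57.1278 57.196 ]
[array([605.8876,  21.6942]), array([275.2733,  29.186 ]), array([374.7602,  29.1579]), array([278.0745, 133.8723]), array([370.5505, 133.6055]), array([ 10.8866, 187.6392])]
```

View pics/w6c.png

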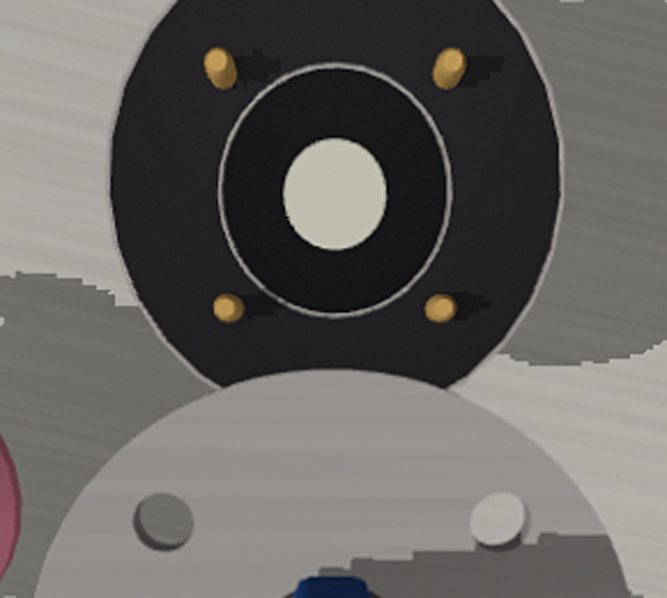

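All four studs are visible, at full-picture pixels (275,29), (375,29), (278,134) and (371,134). They stand at 57.1° mod 90. Next I measure the lid's place in the hand from its holes, using the same camera.

```bash
cat > fit.py <<'E'
from studs import *
def holes(fn,zt=-.0124):
    z,K,k1,W=load(fn); M=np.array(r.camera_info('wrist')['mount'])
    g=cv2.cvtColor(z['im'],cv2.COLOR_BGR2GRAY); out=[]
    return z,K,k1,M,W,g
E
python3 - <<'E'
from fit import *
for fn in ['w3','w4','w5','w6']:
    z,K,k1,M,W,g=holes(fn)
    # rim ellipse fit of each hole: canny edge points around
    pts=[]
    for u,v in [(251,227),(398,227)]:
        w=cv2.GaussianBlur(g,(3,3),0)[v-22:v+23,u-22:u+23].astype(float)
        # radial search outermost edge
        E=[]
        for a in np.linspace(0,2*np.pi,72,endpoint=False):
            rr=np.arange(8,18,.25); p=np.array([cv2.getRectSubPix(g.astype(np.float32),(1,1),(float(u+q*np.cos(a)),float(v+q*np.sin(a))))[0,0] for q in rr])
            gr=np.abs(np.gradient(p)); k=[i for i in range(len(rr)) if gr[i]>3]
            if k:
                kk=k[-1]; j=max(range(max(0,kk-6),kk+1),key=lambda i:gr[i]); E.append((u+rr[j]*np.cos(a),v+rr[j]*np.sin(a)))
        E=np.array(E,np.float32); el=cv2.fitEllipse(E); pts.append(el[0]); 
        pp=None
        print(fn,len(E),np.round(el[0],2),np.round(el[1],2),end=' ')
    # tool-frame plane z=-.0124 (tool z down => +.0124? lid top lies above TCP by -? )
    a=rays(pts,K,k1); d=np.hstack([a,np.ones((2,1))])@M[:3,:3].T; o=M[:3,3]
    for zz in (0.0124,):
        P=o+d*((zz-o[2])/d[:,2])[:,None]; e=P[1]-P[0]
        print('tool', P[:,:2].tolist(),'sep',np.hypot(*e[:2]),'mid',P.mean(0)[:2],'ang',np.degrees(np.arctan2(e[1],e[0])))
E
```

```text
w3 72 [250.51 226.73] [24.65 26.6 ] w3 72 [397.01 226.82] [24.73 26.07] tool [[0.03111570135625917, -0.03189539987661994], [0.03101981633330514, 0.03147358621740943]] sep 0.06336905863686879 mid [ 0.0311 -0.0002] ang 90.08669545277044
w4 72 [250.52 226.54] [24.98 26.79] w4 72 [397.77 227.31] [24.99 28.5 ] tool [[0.031197353582421615, -0.03188752249995882], [0.030803683030192507, 0.03181281320745214]] sep 0.06370155214545833 mid [ 0.031 -0.   ] ang 90.35408563804543
w5 67 [250.51 226.47] [25.26 26.53] w5 68 [397.69 227.09] [25.26 28.38] tool [[0.031229904781164435, -0.03188990183339498], [0.030901228960452276, 0.031772041551967625]] sep 0.06366279182847885 mid [ 0.0311 -0.0001] ang 90.2958057677354
w6 72 [250.49 226.54] [25.05 26.69] w6 71 [397.75 227.15] [25.5  29.45] tool [[0.03119896886344163, -0.03189688250132011], [0.030873278912398577, 0.031796812466553984]] sep 0.06369452765037825 mid [ 0.031  -0.0001] ang 90.29297243626272
```

Emit:
jog_arm(series=[[[0.3, 0, 0, 0, 0, 0], [0.6, 0.01, 0, 0, 0, 0], [0.8, 0, 0, 0, 0, 0], [0.6, 0, 0, 0, 0, 0], [0.3, 0, 0.2, 0, 0, 0], [0, 0, 0.5, 0, 0, 0], [0, 0, 0.6, 0, 0, 0], [0, 0, 0.5, 0, 0, 0], [0, 0, 0.3, 0, 0, 0], [0, 0, 0, 0, 0, 0], [0, 0, 0, 0, 0, 0], [0, 0, 0, 0, 0, 0]]])

```text
t: 10.95
tool_pos: [0.4968, -0.1739, 0.1451]
tcp_rot: [3.123, 0.335, 0.003]
ft_force: [0.1, 0.2, -3.7]
grip_width: 0.0134
```

```bash
python3 - <<'E'
from studs import *
snap('wrist','w7'); s=r.sense();print(s['tool_pos'],s['tcp_rot'],s['ft_force'],s['wrist_torque'])
snap('scene','s7');snap('side','d7')
a=cv2.imread('pics/s7.png')[130:270,170:290]; b=cv2.imread('pics/d7.png')[100:240,270:390]
cv2.imwrite('pics/sd7.png',cv2.resize(np.hstack([a,b]),None,fx=3.2,fy=3.2,interpolation=cv2.INTER_CUBIC))
E
```

```text
[ 0.4968 -0.1738  0.1452] [3.1227 0.3354 0.0028] [ 0.0303 -0.3973 -4.1749] [ 0.0238  0.01   -0.005 ]
```

View pics/w7.png

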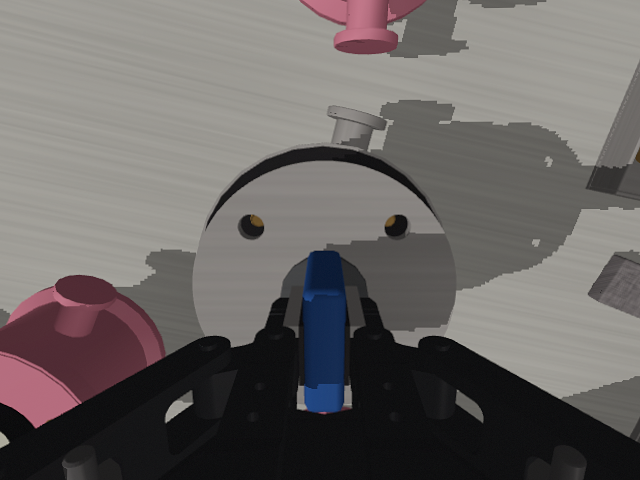

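View pics/sd7.png

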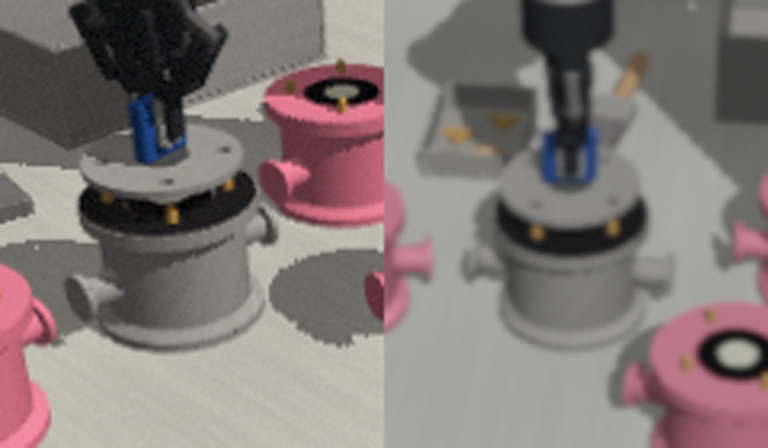

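The near studs show through the holes at (257,221) and (391,221), symmetric about the grip. I compare the brass that shows with the prediction.

```bash
python3 - <<'E'
from fit import *
z,K,k1,M,W,g=holes('w7')
for yaw,c in [(57.1,(.4946,-.1732)),(57.1,(.4963,-.1737)),(57.1,(.4955,-.1735))]:
    A=np.radians(yaw+np.array([0,-90])); X=np.c_[c[0]+.045*np.cos(A),c[1]+.045*np.sin(A),[.113,.113]]
    print(c,w2px(X,K,k1,W))
im=z['im'].copy()
i=im.astype(int); m=((i[...,2]-i[...,0])>40)
for u in (251,398):
    ys,xs=np.nonzero(m[210:245,u-18:u+18]); print(xs.min()+u-18,xs.max()+u-18,ys.min()+210,ys.max()+210,len(xs))
a=cv2.resize(im[205:250,230:420],None,fx=4.2,fy=4.2,interpolation=cv2.INTER_CUBIC)
cv2.imwrite('pics/w7c.png',a)
E
```

```text
(0.4946, -0.1732) [[256.4748 219.8831]
 [387.5587 220.0945]]
(0.4963, -0.1737) [[258.0701 216.7349]
 [389.4629 216.9475]]
(0.4955, -0.1735) [[257.3905 218.2333]
 [388.6361 218.4453]]
250 262 215 225 98
385 394 216 225 65
```

View pics/w7c.png

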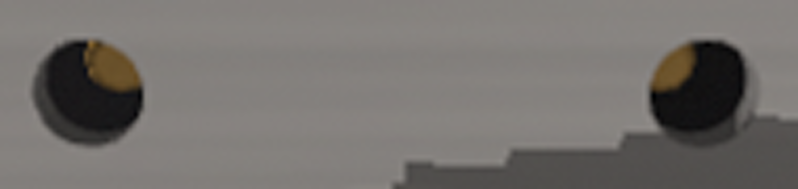

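Emit:
jog_arm(series=[[[-0.036, -0.02, 0, 0, 0, 0], [0, 0, 0.1, 0, 0, 0], [0, 0, 0.1, 0, 0, 0], [0, 0, 0.05, 0, 0, 0], [0, 0, 0, 0, 0, 0], [0, 0, 0, 0, 0, 0]]])

```text
t: 11.7
tool_pos: [0.4945, -0.173, 0.1339]
tcp_rot: [-3.123, -0.336, 0.0]
ft_force: [0.2, -0.3, -5.0]
grip_width: 0.0131
```

```bash
python3 - <<'E'
from fit import *
snap('wrist','w8'); s=r.sense();print(s['tool_pos'],s['tcp_rot'],s['ft_force'],s['wrist_torque'])
im=cv2.imread('pics/w8.png')
cv2.imwrite('pics/w8c.png',cv2.resize(im[205:250,230:420],None,fx=4.2,fy=4.2,interpolation=cv2.INTER_CUBIC))
E
```

```text
[ 0.4945 -0.173   0.1341] [-3.1236 -0.3356  0.0001] [ 0.0861  0.0128 -4.1782] [-0.0099 -0.015   0.022 ]
```

View pics/w8c.png

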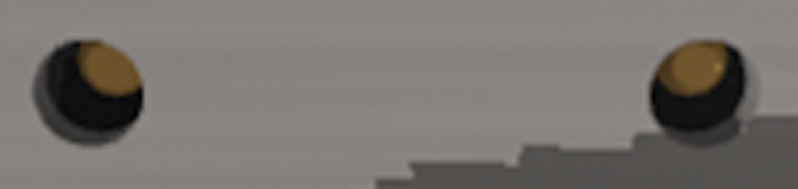

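```bash
python3 - <<'E'
from fit import *
z,K,k1,M,W,g=holes('w8')
# lid holes in tool frame -> vertical line -> predicted tip px at z=.113 if aligned
T=np.eye(4);T[:3,:3]=Rn.from_rotvec(z['rot']).as_matrix();T[:3,3]=z['pos']
a=rays([(250.5,226.6),(397.4,227)],K,k1); d=np.hstack([a,np.ones((2,1))])@M[:3,:3].T; o=M[:3,3]
P=o+d*((.0124-o[2])/d[:,2])[:,None]; Pw=P@T[:3,:3].T+T[:3,3]; Pt=Pw.copy(); Pt[:,2]=.1115
print(Pw); pr=w2px(Pt,K,k1,W); print('pred',pr)
obs=[(256.7,220.7),(394.8,220.7)]; 
O=px_plane(obs,.1115,K,k1,W); print('obs world',O,'diff tool',(O-Pt)@T[:3,:3])
i=z['im'].astype(int); m=((i[...,2]-i[...,0])>40)
for u in (251,398):
    ys,xs=np.nonzero(m[210:245,u-18:u+18]); print(xs.min()+u-18,xs.max()+u-18,ys.min()+210,ys.max()+210,xs.mean()+u-18,ys.mean()+210)
E
```

```text
[[ 0.5181 -0.1352  0.1215]
 [ 0.5314 -0.1974  0.1215]]
pred [[254.7092 221.5926]
 [393.1667 221.9771]]
obs world [[ 0.5187 -0.136   0.1115]
 [ 0.5321 -0.1979  0.1115]] diff tool [[ 0.0004  0.0009 -0.    ]
 [ 0.0006  0.0007 -0.    ]]
249 262 215 227 255.48360655737707 220.9344262295082
387 402 215 226 394.97972972972974 220.5608108108108
```

The studs sit about 0.5 mm ahead in x and 0.8 mm in y relative to the holes. I correct that and go down gently.

Emit:
jog_arm(series=[[[0.01, 0.018, 0, 0, 0, 0], [0, 0, 0.03, 0, 0, 0], [0, 0, 0.03, 0, 0, 0], [0, 0, 0.03, 0, 0, 0], [0, 0, 0.03, 0, 0, 0], [0, 0, 0, 0, 0, 0], [0, 0, 0, 0, 0, 0]]])

```text
t: 12.45
tool_pos: [0.495, -0.1736, 0.1293]
tcp_rot: [-3.124, -0.336, 0.0]
ft_force: [-0.4, 1.0, -4.5]
grip_width: 0.0133
```

```bash
python3 - <<'E'
from fit import *
snap('wrist','w9'); s=r.sense();print(s['tool_pos'],s['tcp_rot'],s['ft_force'],s['wrist_torque'])
im=cv2.imread('pics/w9.png')
cv2.imwrite('pics/w9c.png',cv2.resize(im[205:250,230:420],None,fx=4.2,fy=4.2,interpolation=cv2.INTER_CUBIC))
E
```

```text
[ 0.495  -0.1736  0.1293] [-3.1236 -0.3356 -0.    ] [ 0.2312 -0.9659 -4.1524] [-0.0071  0.0388 -0.1118]
```

View pics/w9c.png

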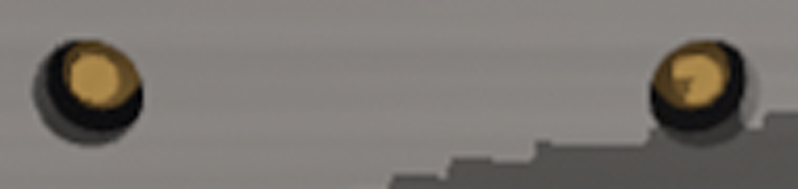

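The tips are entering the holes with no added force. I nudge 0.4 mm in x and continue.

Emit:
jog_arm(series=[[[0.01, 0.005, 0.0, 0, 0, 0], [0, 0, 0.03, 0, 0, 0], [0, 0, 0.03, 0, 0, 0], [0, 0, 0.03, 0, 0, 0], [0, 0, 0, 0, 0, 0], [0, 0, 0, 0, 0, 0]]])

```text
t: 13.1
tool_pos: [0.4954, -0.1738, 0.1257]
tcp_rot: [-3.124, -0.336, 0.0]
ft_force: [0.5, -0.7, -5.2]
grip_width: 0.0137
```

```bash
python3 - <<'E'
from fit import *
snap('wrist','w10'); s=r.sense();print(s['tool_pos'],s['tcp_rot'],s['ft_force'],s['wrist_torque'])
im=cv2.imread('pics/w10.png')
cv2.imwrite('pics/w10c.png',cv2.resize(im[205:250,230:420],None,fx=4.2,fy=4.2,interpolation=cv2.INTER_CUBIC))
E
```

```text
[ 0.4955 -0.1738  0.1257] [ 3.1236  0.3356 -0.    ] [-0.2576  0.5218 -4.8558] [-0.0287 -0.001  -0.0056]
```

View pics/w10c.png

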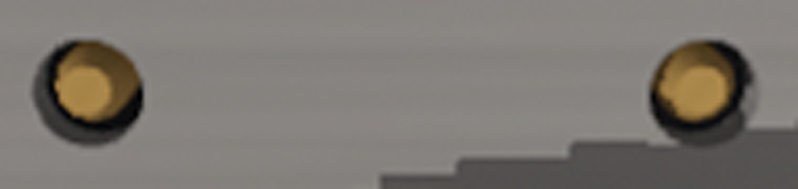

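The lid is 5.7 mm past the tips and beyond the tapers, and it is free. I continue down.

Emit:
jog_arm(series=[[[0, 0, 0.03, 0, 0, 0], [0, 0, 0.03, 0, 0, 0], [0, 0, 0.03, 0, 0, 0], [0, 0, 0.03, 0, 0, 0], [0, 0, 0, 0, 0, 0], [0, 0, 0, 0, 0, 0]]])

```text
t: 13.75
tool_pos: [0.4954, -0.1737, 0.1209]
tcp_rot: [-3.124, -0.336, 0.0]
ft_force: [0.9, 0.2, -4.6]
grip_width: 0.0134
```

Emit:
jog_arm(series=[[[0, 0, 0.03, 0, 0, 0], [0, 0, 0, 0, 0, 0], [0, 0, 0, 0, 0, 0]]])

```text
t: 14.05
tool_pos: [0.4954, -0.1738, 0.1197]
tcp_rot: [-3.124, -0.335, 0.0]
ft_force: [-0.6, -0.2, -4.2]
grip_width: 0.0131
```

Emit:
jog_arm(series=[[[0, 0, 0.02, 0, 0, 0], [0, 0, 0, 0, 0, 0], [0, 0, 0, 0, 0, 0]]])

```text
t: 14.35
tool_pos: [0.4954, -0.1738, 0.1189]
tcp_rot: [-3.124, -0.336, 0.0]
ft_force: [0.7, 0.2, -4.8]
grip_width: 0.013
```

Emit:
jog_arm(series=[[[0, 0, 0.015, 0, 0, 0], [0, 0, 0, 0, 0, 0], [0, 0, 0, 0, 0, 0]]])

```text
t: 14.65
tool_pos: [0.4956, -0.1738, 0.1184]
tcp_rot: [3.124, 0.336, 0.0]
ft_force: [-0.3, -0.1, -2.8]
grip_width: 0.0132
```

Contact begins at the expected height of 0.118. I press slightly.

Emit:
jog_arm(series=[[[0, 0, 0.01, 0, 0, 0], [0, 0, 0, 0, 0, 0], [0, 0, 0, 0, 0, 0]]])

```text
t: 14.95
tool_pos: [0.4955, -0.1738, 0.1184]
tcp_rot: [3.123, 0.336, 0.0]
ft_force: [-2.7, 0.0, 6.6]
grip_width: 0.0133
```

Emit:
jog_arm(series=[[[0, 0, 0.01, 0, 0, 0], [0, 0, 0, 0, 0, 0], [0, 0, 0, 0, 0, 0]]])

```text
t: 15.25
tool_pos: [0.4955, -0.1738, 0.1184]
tcp_rot: [3.123, 0.336, 0.001]
ft_force: [-4.5, 1.1, 10.2]
grip_width: 0.0136
```

```bash
python3 - <<'E'
from fit import *
snap('wrist','w11'); s=r.sense();print(s['tool_pos'],s['tcp_rot'],s['ft_force'],s['wrist_torque'])
snap('scene','s11');snap('side','d11')
a=cv2.imread('pics/s11.png')[130:270,170:290]; b=cv2.imread('pics/d11.png')[100:240,270:390]
cv2.imwrite('pics/sd11.png',cv2.resize(np.hstack([a,b]),None,fx=3.2,fy=3.2,interpolation=cv2.INTER_CUBIC))
E
```

```text
[ 0.4955 -0.1738  0.1184] [3.1235 0.3356 0.0006] [-4.3923  2.2865  9.5056] [0.3197 0.6783 0.0202]
```

View pics/sd11.png

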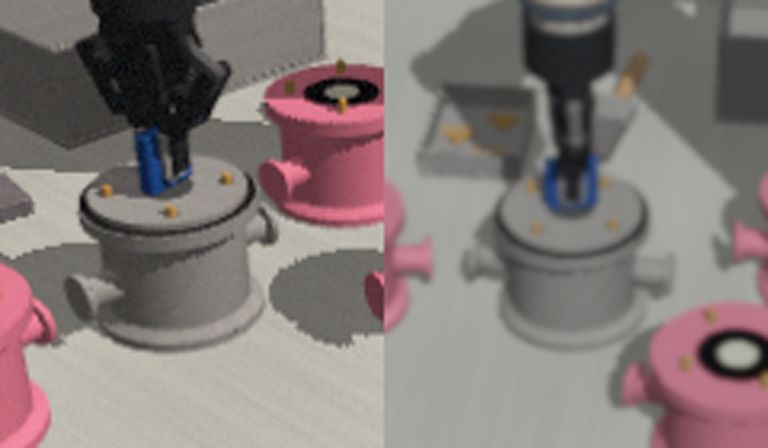

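View pics/w11.png

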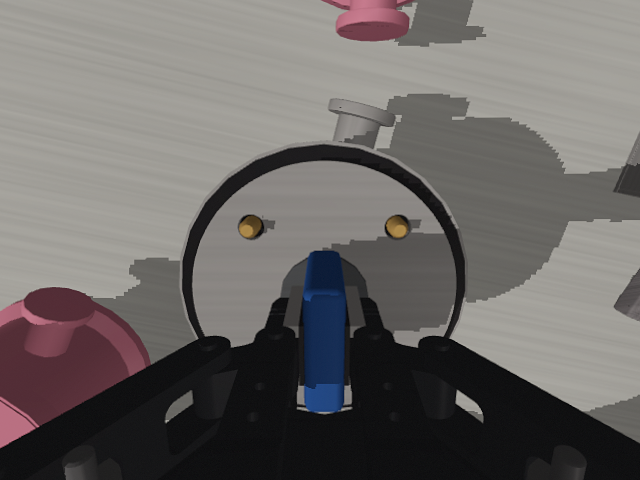

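All four studs stand through the lid, and it lies flat. It stopped at the expected height under about 14 N net. I ease the push off, open and rise.

Emit:
jog_arm(series=[[[0, 0, -0.015, 0, 0, 0], [0, 0, 0, 0, 0, 0], [0, 0, 0, 0, 0, 0]]])

```text
t: 15.7
tool_pos: [0.4955, -0.1738, 0.1184]
tcp_rot: [3.124, 0.336, 0.0]
ft_force: [-3.3, 0.7, 6.3]
grip_width: 0.0135
```

Emit:
jog_arm(series=[[[0, 0, 0, 0, 0, 0], [0, 0, 0, 0, 0, 0], [0, 0, 0, 0, 0, 0], [0, 0, 0, 0, 0, 0], [0, 0, 0, 0, 0, 0], [0, 0, 0, 0, 0, 0], [0, 0, 0, 0, 0, 0], [0, 0, 0, 0, 0, 0], [0, 0, 0, 0, 0, 0], [0, 0, 0, 0, 0, 0]]], claw=1)

```text
t: 16.7
tool_pos: [0.4955, -0.1738, 0.1181]
tcp_rot: [3.124, 0.335, 0.0]
ft_force: [-0.5, 0.3, -0.1]
grip_width: 0.0853
```

Emit:
jog_arm(series=[[[0, 0, -0.1, 0, 0, 0], [0, 0, -0.2, 0, 0, 0], [0, 0, -0.5, 0, 0, 0], [0, 0, -0.7, 0, 0, 0], [0, 0, -0.7, 0, 0, 0], [0, 0, -0.5, 0, 0, 0], [0, 0, -0.2, 0, 0, 0], [0, 0, 0, 0, 0, 0], [0, 0, 0, 0, 0, 0]]])

```text
t: 17.6
tool_pos: [0.495, -0.1735, 0.2335]
tcp_rot: [-3.123, -0.336, 0.001]
ft_force: [1.5, -0.3, 0.1]
grip_width: 0.0855
```

```bash
python3 - <<'E'
from meas import *
snap('wrist','w12'); P,m,K,k1,W,z=lid('w12'); s=r.sense(); print(s['ft_force'],s['grip_width'])
snap('scene','s12')
d=P[...,2]; sel=(np.hypot(P[...,0]-.495,P[...,1]+.1737)<.057)&(np.hypot(P[...,0]-.495,P[...,1]+.1737)>.025)&(d<.109)&(d>.09)
Q=P[sel]; c=np.linalg.lstsq(np.c_[Q[:,:2]-Q[:,:2].mean(0),np.ones(len(Q))],Q[:,2],rcond=None)[0]; print('disc plane slope,z',c,len(Q))
E
```

```text
grip top n 1211 mean [ 0.4952 -0.1729  0.1546] rect (493.9653015136719, -172.981689453125) (44.56357192993164, 11.457849502563477) 12.517680168151855 pca yaw -167.06152011791198
tool x yaw 12.26353602869614 [ 0.495  -0.1735  0.2335]
[ 0.3401  0.7817 -0.3018] 0.08529632391344544
disc plane slope,z [ 0.     -0.0006  0.1052] 13155
```

View pics/w12.png

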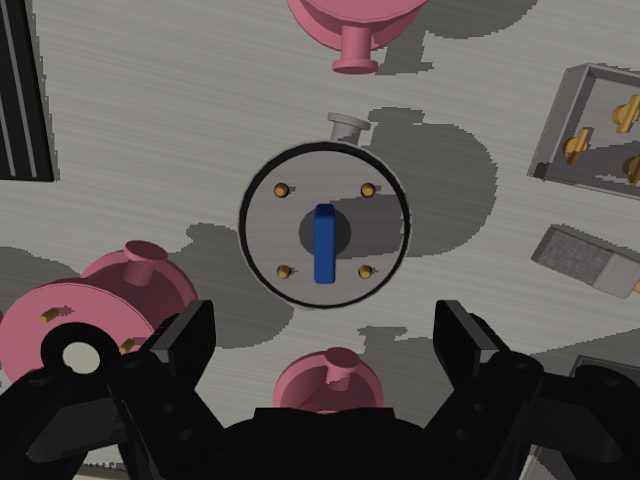

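View pics/s12.png

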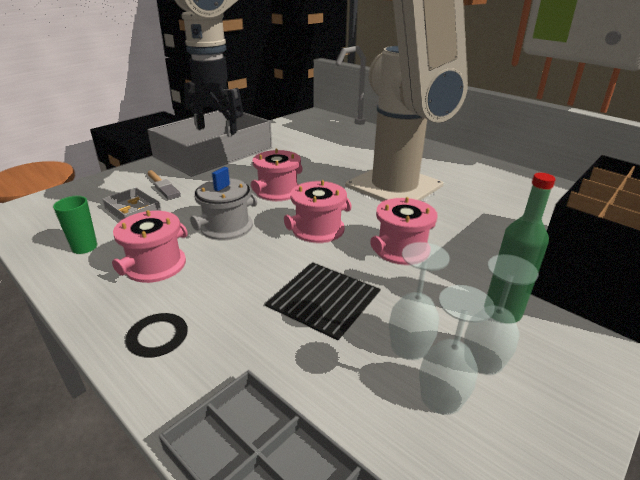

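The lid lies flat on the grey filter. All four studs come through at (281,190), (367,190), (284,271) and (365,271). Its disc is level at about 0.105 m. The mat is empty, and the glasses and bottle look unmoved.

```bash
python3 -c "
from station import r
print(r.finish_job())"
```

```text
the job is handed in; nothing more can be done
None
```

The lid is closed on the grey steel filter, and the job is handed in. I picked it up by the blue grip, turned it about 27° to match the studs (57.1° mod 90 from the wrist view) and slid it down. I pressed with about 14 N net at the end, eased off, let go and rose clear. It took about 18 of the 72 s.

- **Lid seated:** the TCP stopped at 0.1184 m, the height expected for fully home. All four studs show through the holes. The disc is level, at 0.105 m by depth against 0.106 m expected.
- **Robot clear:** the wrist force is back to about zero, the gripper is open, and the TCP is at 0.23 m.
- **Glasses and bottle:** they look unmoved in the last scene picture. I compared by eye only.
- **Disagreements:** the fixed cameras and the wrist camera put the filter's centre about 2 mm apart. I steered by the wrist camera with small corrections of 0.2 to 0.8 mm while looking through the holes. One viewing move went the wrong way and was reversed; it touched nothing.

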